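# Load the gear carrier for the parts washer

### The job

Load the gear carrier for the parts washer: take every gear out of the grey bin and set them in the carrier, one to a bay, lying on the two rest bars with their bores in line with the carrier's holes. Then push the long shaft, nose first, through the carrier and all the gears until its head is fully home against the carrier, and press the black lock plunger right down to its stop so that it locks the shaft. Leave the oil bottle standing where it is.

Things in the scene. Friction and masses are not known exactly. Their poses are not given: they have to be found in the camera images.
- gear_a: One of up to four alike steel spur gears (three or four are there; an absent one gives None), 45 mm outside diameter over the teeth, 28 mm wide, through bore 23 mm, 0.20 kg. It lies on its teeth, bore level. Origin: its middle, on the bore axis; its y axis is the bore axis (either end may go first).
- gear_b: One of up to four alike steel spur gears (three or four are there; an absent one gives None), 45 mm outside diameter over the teeth, 28 mm wide, through bore 23 mm, 0.20 kg. It lies on its teeth, bore level. Origin: its middle, on the bore axis; its y axis is the bore axis (either end may go first).
- gear_c: One of up to four alike steel spur gears (three or four are there; an absent one gives None), 45 mm outside diameter over the teeth, 28 mm wide, through bore 23 mm, 0.20 kg. It lies on its teeth, bore level. Origin: its middle, on the bore axis; its y axis is the bore axis (either end may go first).
- gear_d: One of up to four alike steel spur gears (three or four are there; an absent one gives None), 45 mm outside diameter over the teeth, 28 mm wide, through bore 23 mm, 0.20 kg. It lies on its teeth, bore level. Origin: its middle, on the bore axis; its y axis is the bore axis (either end may go first).
- shaft: Steel shaft, 0.40 kg, 240 mm long, lying level in two V-blocks. Origin: on its axis at the front face of its hexagonal head, the face that seats. The rod, 18 mm diameter, runs 204 mm from there towards -y and ends in a taper 10 mm long; a groove 9 mm in diameter and 11 mm long lies 182 mm from the origin. The head lies on the +y side. Centre of mass about y = -60 mm.
- shaft_head (a point): Middle of the shaft's hexagonal head (30 mm across flats, 35 mm across corners, 36 mm long), 18 mm behind the head's front face, on the axis; the place to hold for pushing home.
- shaft_nose (a point): Tip of the shaft's tapered nose (8 mm diameter at the very end), on the axis, 204 mm ahead of the head's front face.
- v_blocks: Two dark V-blocks on a wooden board 70 x 146 x 8 mm, fixed. Origin: middle of the board's underside. The shaft lies along its y axis, axis 40 mm above the bench. Each block is 46 mm wide, 30 mm long, 44 mm high, centred at y = +50 and -50 mm; between them the rod is free to be gripped (at y = 0, about 73 mm from the head).
- bin: Grey steel bin, 146 mm (x) by 136 mm (y), 59 mm high, walls 3 mm, fixed. Origin: middle of its underside. The floor is dished: it falls at 12 degrees from both long sides to a valley along the x axis, 4 mm above the bench, where the gears lie in a row with their axes along x, middles 27 mm above the bench. Room for fingers on both sides of a gear in y.
- carrier: Gear carrier fixed to the bench: base plate 96 (x) by 214 mm (y), 12 mm thick; a bored pedestal at each end (64 mm wide, top 94 mm up) and three webs between (58 mm wide, 5 mm thick, top 88 mm) make four bays 35 mm long. All bores (21 to 22 mm) lie on one line along y, 70 mm up. Rest bars (10 mm) at x = +-16.5 mm hold a gear on that line. Origin: middle of the base's underside.
- carrier_mouth (a point): Centre of the bore in the outer (+y) face of the entry pedestal (15 mm deep), with the carrier's axes. The shaft goes in here, moving towards the carrier's -y, through to the far pedestal (24 mm deep). It is home when the front face of its head (the shaft's origin) is here; its nose then stands 10 mm out at the far end.
- bay_1 (a point): Middle of the bay next to the entry, on the line of the bores, 70 mm above the bench, with the carrier's axes: a gear set down centrally on the rest bars has its origin here.
- bay_2 (a point): Middle of the second bay, on the line of the bores, 70 mm above the bench, with the carrier's axes: a gear set down centrally on the rest bars has its origin here.
- bay_3 (a point): Middle of the third bay, on the line of the bores, 70 mm above the bench, with the carrier's axes: a gear set down centrally on the rest bars has its origin here.
- bay_4 (a point): Middle of the far bay, on the line of the bores, 70 mm above the bench, with the carrier's axes: a gear set down centrally on the rest bars has its origin here.
- lock_plunger (a joint): Travel of the lock plunger in m: 0 up, 0.010 at its lower stop. It stands on the far pedestal and is pressed straight down with about 5 to 8 N; a sprung ball holds it where it is left. Its pin drops into the shaft's groove, so it reaches the stop only when the shaft is home; pressed earlier it blocks the bore.
- plunger_top (a point): Centre of the top of the plunger's black round head (27 mm diameter, 14 mm high); 127 mm above the bench when up.
- oil_bottle_red: Oil squeeze bottle with a long spout, 68 mm diameter, 270 mm tall, standing beyond the carrier; a bystander. Origin at the middle of its foot, z up.

How it is judged:
On the way, in this order (a step that is already met when the one before it is completed fails the run):
1. every gear lies in a bay of the carrier, bore on the shaft axis (x of gear_a in the frame of carrier between -0.006 and 0.006 m and z of gear_a in the frame of carrier between 0.062 and 0.078 m and y of gear_a in the frame of carrier between -0.063 and 0.072 m and angle between the y axis of each of gear_a, gear_b, gear_c, gear_d and the y axis of carrier, either way round below 0.15 rad and x of gear_b in the frame of carrier between -0.006 and 0.006 m and z of gear_b in the frame of carrier between 0.062 and 0.078 m and y of gear_b in the frame of carrier between -0.063 and 0.072 m and x of gear_c in the frame of carrier between -0.006 and 0.006 m and z of gear_c in the frame of carrier between 0.062 and 0.078 m and y of gear_c in the frame of carrier between -0.063 and 0.072 m and x of gear_d in the frame of carrier between -0.006 and 0.006 m and z of gear_d in the frame of carrier between 0.062 and 0.078 m and y of gear_d in the frame of carrier between -0.063 and 0.072 m), for 0.2 s.
2. the shaft is pushed home through the carrier and the gears (y of shaft in the frame of carrier_mouth between -0.003 and 0.0035 m and distance between shaft and carrier_mouth below 0.006 m and angle between the y axis of shaft and the y axis of carrier, either way round below 0.05 rad and x of gear_a in the frame of shaft between -0.007 and 0.007 m and z of gear_a in the frame of shaft between -0.007 and 0.007 m and y of gear_a in the frame of shaft between -0.163 and -0.022 m and x of gear_b in the frame of shaft between -0.007 and 0.007 m and z of gear_b in the frame of shaft between -0.007 and 0.007 m and y of gear_b in the frame of shaft between -0.163 and -0.022 m and x of gear_c in the frame of shaft between -0.007 and 0.007 m and z of gear_c in the frame of shaft between -0.007 and 0.007 m and y of gear_c in the frame of shaft between -0.163 and -0.022 m and x of gear_d in the frame of shaft between -0.007 and 0.007 m and z of gear_d in the frame of shaft between -0.007 and 0.007 m and y of gear_d in the frame of shaft between -0.163 and -0.022 m), for 0.2 s.
3. the lock plunger is down at its stop (y of shaft in the frame of carrier_mouth between -0.003 and 0.0035 m and distance between shaft and carrier_mouth below 0.006 m and angle between the y axis of shaft and the y axis of carrier, either way round below 0.05 rad and value of joint lock_plunger above 0.0085 m), for 0.2 s.
At the end, for the whole second after the job is handed in: Every gear lies in the carrier with its middle within 6 mm of the shaft axis to the side and 8 mm in height, threaded on the shaft; the front face of the shaft's head is within 3.5 mm of the entry pedestal's face; the lock plunger is at least 8.5 mm down of its 10 mm; gears and shaft at rest (all of step 1 and all of step 3 and x of gear_a in the frame of shaft between -0.007 and 0.007 m and z of gear_a in the frame of shaft between -0.007 and 0.007 m and y of gear_a in the frame of shaft between -0.163 and -0.022 m and x of gear_b in the frame of shaft between -0.007 and 0.007 m and z of gear_b in the frame of shaft between -0.007 and 0.007 m and y of gear_b in the frame of shaft between -0.163 and -0.022 m and x of gear_c in the frame of shaft between -0.007 and 0.007 m and z of gear_c in the frame of shaft between -0.007 and 0.007 m and y of gear_c in the frame of shaft between -0.163 and -0.022 m and x of gear_d in the frame of shaft between -0.007 and 0.007 m and z of gear_d in the frame of shaft between -0.007 and 0.007 m and y of gear_d in the frame of shaft between -0.163 and -0.022 m and linear speed of each of gear_a, gear_b, gear_c, gear_d, shaft below 0.02 m/s); the robot touches nothing.
It fails at once if the oil bottle is knocked over or pushed away (distance of oil_bottle_red from where it was at the start of the episode above 0.04 m or angle between oil_bottle_red's own z axis and vertical above 0.6 rad).
Of gear_a, gear_b, gear_c, gear_d only 3 to 4 are there at a start; the rules pass over those that are not, and their reading is None.
At some moment in a run one of shaft may be knocked a few centimetres aside while the robot is not near it.
Once in a run the grip may slacken for a moment while it holds something.
It also fails if it takes over 208 s, if anything falls off the work surface, if the arm or the gripper's body presses on something with over 40 N, if the wrist force passes 120 N, or if a joint passes its speed limit or range.

### The arm

A 6-joint arm with a two-finger parallel gripper is mounted at the origin on a cart in front of the work surface, level with it; the furniture and walls round the work are solid. World frame = base frame: x ahead of the robot, y to its left, z up, the work surface at z = 0. Lengths are in m, angles in rad, forces in N, time in s.
With the tool pointing down it reaches from about 0.35 to 0.8 m from the base axis. Payload 7.3 kg.
Tool frame: the origin (TCP) lies between the finger pads; the fingertips stand 11 mm ahead of it and the grasp point (between the pads) lies 8 mm behind it; z points along the fingers, x is the direction in which the jaws open and shut, and the axes are right-handed (so a half turn about z gives the same grasp; the last joint's range is limited). The gripper opens to 85 mm and grips with 20 to 120 N. Pads are 22 mm wide; open, the fingers measure 114 mm over their backs; the gripper's body (76 mm by 85 mm) begins 54 mm behind the grasp point. The pads swing forward as they close: fully open they stand 13 mm farther back than shut.
Start: joints at [-1.37, 0.342, 1.524, -0, 1.275, -0.146], TCP at [0.178, -0.494, 0.242] pointing down, gripper open.
Joint ranges: [-2.53, 2.53], [-0.77, 2.02], [0.04, 2.7], [-1, 4.14], [0.28, 2.66], [-3.11, 3.11]. Speed limits (rad/s): [2.57, 2.57, 3.14, 3.14, 3.14, 3.14].

### API

Orientations are given as a unit quaternion [w, x, y, z].
In Python, from bench import manip gives the robot as it stands. Calls block until the motion is done:
- manip.reach(position, orientation): joint-space move of the TCP to a pose.
- manip.move_straight(position, rot=None, speed=0.15): straight line of the TCP; rot=None keeps the orientation; speed is the mean speed in m/s.
- manip.movej(angles): joint-space move.
- manip.ungrasp() and manip.close(force=None): open the fingers fully, or close them until they stop; force is the grip in N (None keeps the last).
- manip.hold(seconds).
- manip.inverse_kinematics(position, orientation): joint angles nearest the present ones, or None.
- manip.snapshot(name): name is "scene" or "top" or "wrist"; returns the picture (420x560x3 uint8, red, green, blue); there is no depth.
- manip.camera_model(name): a dict with "mtx" (3x3 intrinsics, pixels), "k1" (the pictures are not rectified: a ray, as slopes to the right and down, at radius r is drawn at 1 + k1 r^2 times it, then the intrinsics apply), "extrinsics" (4x4, takes a point from world to camera coordinates). Camera axes: x right, y up, looking along -z (the intrinsics and any distortion apply to the point x, -y, -z); pixel columns grow to the right and rows downward; lengths in m; the calibration is good to about 2 mm. A picture is of the moment at which its call begins: read the wrist's pose just before it. camera_model takes no time and is no camera call; for the wrist camera it gives the pose at the moment of the call.
A pose or a line that the arm cannot do raises manip.IKError and nothing moves.
- manip.close_job(): hands the job in, once; it reports no verdict.
Readings, each from a call of its own:
- manip.read_clock(): time.
- manip.read_qpos(): joint angles.
- manip.read_joint_vel(): joint speeds.
- manip.read_effort(): joint torques, N m.
- manip.read_eef_pos(): TCP position.
- manip.read_eef_rot(): TCP orientation.
- manip.read_ft_force(): force on the tool from outside, world axes, zero at the start.
- manip.read_moment(): the same for the moment, N m.
- manip.read_finger_gap(): opening from 0.0 (shut) to 1.0 (fully open).
Only numpy, scipy, OpenCV 4.12 (cv2) and the standard library are available. Lean on these libraries where they do the work, as an engineer would, in place of code of your own. Each camera call takes 0.05 s, during which the arm holds its last target.

## Working session

There is one attempt and no reset: what is moved stays moved. The work goes in short steps, each a Python script; the robot and the scene stay as the last script left them, time stands still between calls to the robot, and variables do not carry over. Pictures are saved under pics/ and viewed, and the job is handed in when it is done.

```bash
ls; mkdir -p pics
python3 - <<'E'
from bench import manip
import cv2,numpy as np
for n in ["scene","top","wrist"]:
    im=manip.snapshot(n); cv2.imwrite(f"pics/{n}0.png",im[:,:,::-1])
    c=manip.camera_model(n); print(n,np.round(c["mtx"],1).tolist(),c["k1"],np.round(c["extrinsics"],4).tolist())
print(manip.read_clock(),manip.read_eef_pos(),manip.read_eef_rot())
E
```

```text
pics
scene [[481.6, 0.0, 280.0], [0.0, 481.6, 213.5], [0.0, 0.0, 1.0]] 0.03357815177111808 [[-0.6065, -0.795, -0.0083, 0.1893], [0.5643, -0.4378, 0.6999, -0.4316], [-0.5601, 0.4198, 0.7142, -0.7249], [0.0, 0.0, 0.0, 1.0]]
top [[425.0, 0.0, 269.3], [0.0, 425.0, 208.4], [0.0, 0.0, 1.0]] -0.08558077510826363 [[-0.0139, -0.9996, -0.0233, -0.1465], [0.9816, -0.0181, 0.1901, -0.5514], [-0.1904, -0.0202, 0.9815, -1.0157], [0.0, 0.0, 0.0, 1.0]]
wrist [[321.6, 0.0, 279.7], [0.0, 321.6, 208.5], [0.0, 0.0, 1.0]] -0.035521286199735574 [[0.3392, -0.9407, -0.0008, -0.5244], [0.9085, 0.3278, -0.2592, 0.0341], [0.2441, 0.0872, 0.9658, -0.3787], [0.0, 0.0, 0.0, 1.0]]
0.15 [ 0.17840011 -0.49346989  0.24181117] [-3.79480805e-04  8.18494794e-01 -5.74513687e-01 -3.89245670e-04]
```

View pics/scene0.png

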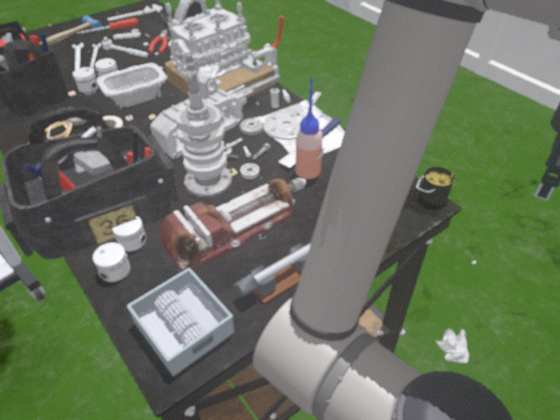

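View pics/top0.png

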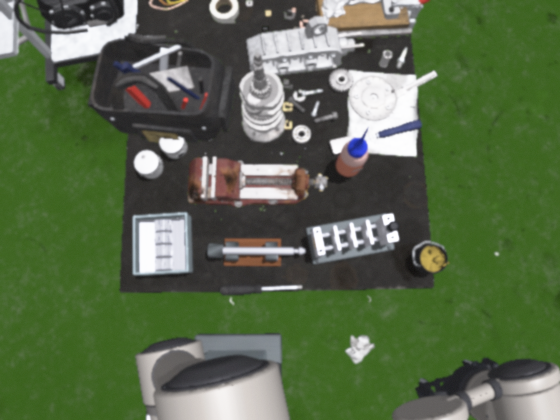

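View pics/wrist0.png

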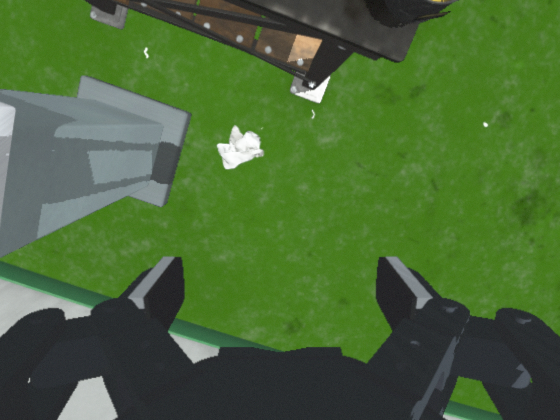

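```bash
cat > h.py <<'E'
from bench import manip
import cv2,numpy as np
from scipy.spatial.transform import Rotation as R
from scipy.optimize import least_squares
def cam(n):
    c=manip.camera_model(n); return c["mtx"],c["k1"],np.array(c["extrinsics"])
def proj(C,P):
    K,k1,E=C; P=np.atleast_2d(P); q=P@E[:3,:3].T+E[:3,3]
    s=np.c_[q[:,0]/-q[:,2],-q[:,1]/-q[:,2]]; r2=(s**2).sum(1,keepdims=True); s=s*(1+k1*r2)
    return np.c_[s[:,0]*K[0,0]+K[0,2],s[:,1]*K[1,1]+K[1,2]]
def pix(C,uv,z):
    K,k1,E=C; uv=np.atleast_2d(uv).astype(float); d=np.c_[(uv[:,0]-K[0,2])/K[0,0],(uv[:,1]-K[1,2])/K[1,1]]; s=d.copy()
    for _ in range(20): s=d/(1+k1*(s**2).sum(1,keepdims=True))
    ray=np.c_[s[:,0],-s[:,1],-np.ones(len(s))]@E[:3,:3]; o=-E[:3,:3].T@E[:3,3]
    z=np.broadcast_to(z,len(s)); t=(z-o[2])/ray[:,2]; return o+ray*t[:,None]
def down(yaw):
    """tool z down, tool x (jaw direction) at angle yaw from world x"""
    c,s=np.cos(yaw),np.sin(yaw)
    q=R.from_matrix(np.array([[c,s,0],[s,-c,0],[0,0,-1]])).as_quat(); return q[[3,0,1,2]]
def snap(n,f):
    C=cam(n); im=manip.snapshot(n); cv2.imwrite(f"pics/{f}.png",im[:,:,::-1]); return C
E
python3 - <<'E'
import cv2
from h import *
im=cv2.imread("pics/top0.png")
a=im[195:295,120:420]; cv2.imwrite("pics/top0z.png",cv2.resize(a,None,fx=2.6,fy=2.6,interpolation=cv2.INTER_CUBIC))
C=cam("top")
for n,uv,z in [("bin",(162,244),.059),("shafthead",(216,251),.04),("nose",(303,251),.04),("carL",(316,238),.08),("carR",(388,228),.09),("plunger",(392,226),.127),("bottle",(349,168),0)]:
    print(n,pix(C,uv,z)[0].round(3))
E
```

```text
bin [0.462 0.112 0.059]
shafthead [ 0.445 -0.02   0.04 ]
nose [ 0.442 -0.237  0.04 ]
carL [ 0.469 -0.267  0.08 ]
carR [ 0.488 -0.44   0.09 ]
plunger [ 0.488 -0.44   0.127]
bottle [ 0.665 -0.369  0.   ]
```

View pics/top0z.png

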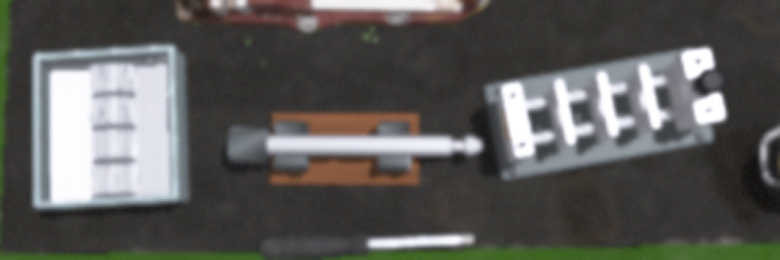

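```bash
cat >> h.py <<'E'
def tool():
    q=manip.read_eef_rot(); T=np.eye(4); T[:3,:3]=R.from_quat([q[1],q[2],q[3],q[0]]).as_matrix(); T[:3,3]=manip.read_eef_pos(); return T
E
python3 - <<'E'
from h import *
C=cam("wrist"); T=tool(); M=np.linalg.inv(C[2]@T) # camera in tool
print(M.round(4)); 
# choose tcp so the optical axis passes through target at height
for name,t,yaw in [("bin",[.462,.112,.05],np.pi/2),("bin2",[.462,.112,.05],-np.pi/2),("car",[.478,-.353,.08],.11),("car2",[.478,-.353,.08],.11+np.pi),("mid",[.44,-.13,.04],0),("mid2",[.44,-.13,.04],np.pi)]:
    q=down(yaw); Rt=R.from_quat(q[[1,2,3,0]]).as_matrix()
    o=Rt@M[:3,3]; d=-Rt@M[:3,2]
    for z in (.25,.30):
        k=(t[2]-(z+o[2]))/d[2]; p=np.array([t[0]-o[0]-k*d[0],t[1]-o[1]-k*d[1],z])
        j=manip.inverse_kinematics(p,q); print(name,p.round(3),None if j is None else np.round(j,2), "camheight",z+o[2])
E
```

```text
[[ 1.000e+00  8.000e-04 -1.000e-04 -2.000e-04]
 [ 7.000e-04 -9.658e-01 -2.593e-01 -6.470e-02]
 [-3.000e-04  2.593e-01 -9.658e-01 -1.323e-01]
 [ 0.000e+00  0.000e+00  0.000e+00  1.000e+00]]
bin [0.437 0.112 0.25 ] [ 0.08  0.2   1.7  -0.    1.24 -1.49] camheight 0.3823471830157202
bin [0.424 0.112 0.3  ] [ 0.08  0.14  1.64 -0.    1.37 -1.49] camheight 0.43234718301572017
bin2 [0.487 0.112 0.25 ] [ 0.07  0.29  1.58 -0.    1.27  1.64] camheight 0.3823471830157202
bin2 [0.5   0.112 0.3  ] [ 0.07  0.28  1.45 -0.    1.41  1.64] camheight 0.43234718301572017
car [ 0.476 -0.337  0.25 ] [-0.75  0.44  1.34 -0.    1.35 -0.86] camheight 0.3823471830157201
car [ 0.475 -0.323  0.3  ] [-0.73  0.4   1.28 -0.    1.46 -0.84] camheight 0.43234718301572017
car2 [ 0.48  -0.369  0.25 ] [-0.78  0.49  1.28 -0.    1.38  2.25] camheight 0.3823471830157201
car2 [ 0.481 -0.383  0.3  ] [-0.8   0.48  1.15 -0.    1.51  2.24] camheight 0.43234718301572017
mid [ 0.44  -0.103  0.25 ] [-0.4   0.2   1.7  -0.    1.24 -0.4 ] camheight 0.3823471830157201
mid [ 0.44  -0.089  0.3  ] [-0.37  0.16  1.61 -0.    1.37 -0.37] camheight 0.43234718301572017
mid2 [ 0.44  -0.157  0.25 ] [-0.51  0.23  1.66 -0.    1.25  2.63] camheight 0.3823471830157201
mid2 [ 0.44  -0.171  0.3  ] [-0.53  0.2   1.56 -0.    1.38  2.61] camheight 0.43234718301572017
```

Run:
```python
from h import *
import pickle
v={}
manip.reach([.476,-.337,.25],down(.11)); v["car"]=snap("wrist","w_car")
manip.reach([.44,-.103,.25],down(0)); v["mid"]=snap("wrist","w_mid")
manip.reach([.437,.112,.25],down(np.pi/2)); v["bin"]=snap("wrist","w_bin")
pickle.dump(v,open("v.pkl","wb")); print(manip.read_clock())
```

```text
3.5333
```

View pics/w_car.png

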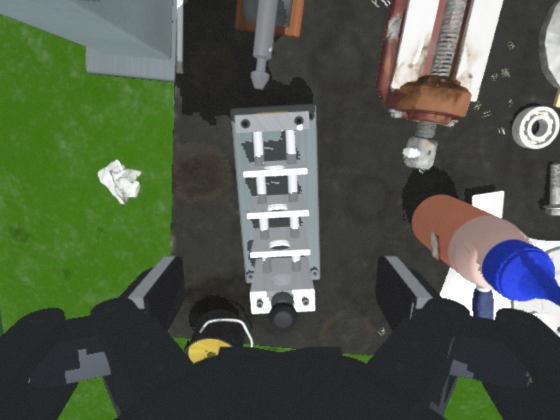

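View pics/w_mid.png

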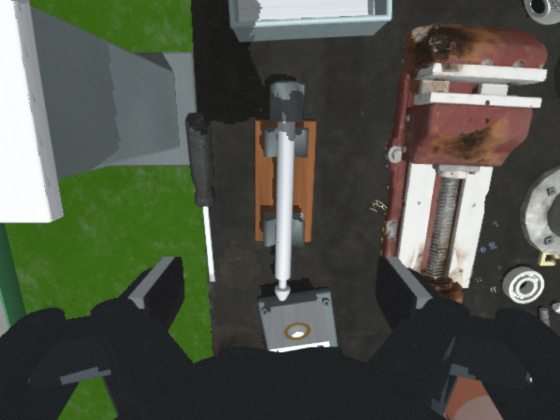

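View pics/w_bin.png

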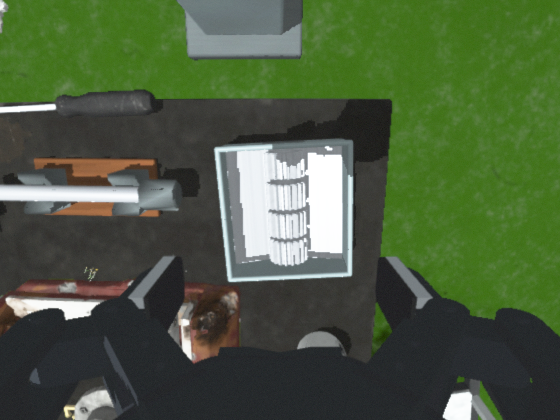

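Run:
```python
import cv2
def z(f,x0,x1,y0,y1,s,o):
    im=cv2.imread(f"pics/{f}.png")[y0:y1,x0:x1]; cv2.imwrite(f"pics/{o}.png",cv2.resize(im,None,fx=s,fy=s,interpolation=cv2.INTER_CUBIC))
z("w_car",220,350,95,340,2.4,"z_car")
z("w_mid",235,345,70,320,2.4,"z_mid")
z("w_bin",205,365,130,290,3.7,"z_bin")
```

```text
(no output)
```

View pics/z_car.png

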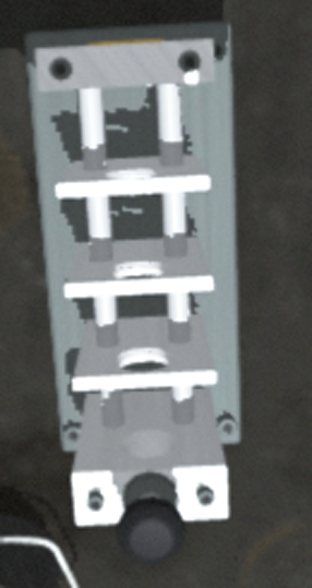

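View pics/z_mid.png

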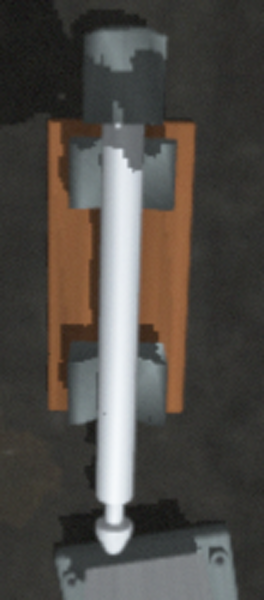

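View pics/z_bin.png

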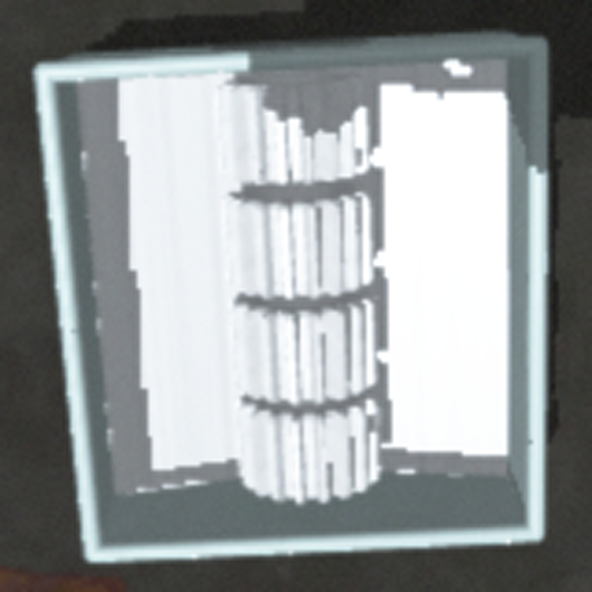

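```bash
cat > fit.py <<'E'
from h import *
import pickle
v=pickle.load(open("v.pkl","rb"))
def fit(C,uv,P,x0,name):
    uv=np.array(uv,float);P=np.array(P,float)
    def W(p):
        c,s=np.cos(p[2]),np.sin(p[2]); return np.c_[p[0]+c*P[:,0]-s*P[:,1],p[1]+s*P[:,0]+c*P[:,1],P[:,2]]
    f=lambda p:(proj(C,W(p))-uv).ravel()
    r=least_squares(f,x0,loss="soft_l1",f_scale=1); print(name,r.x.round(4)); print(f(r.x).reshape(-1,2).round(1).tolist()); return r.x
if __name__=="__main__":
    zc=[(56,189),(210,183),(65,291),(214,284),(73,384),(217,378),(36,50),(213,40),(40,91),(216,81),(73,476),(225,465),(77,523),(229,513),(30,37),(230,25),(238,442),(151,531)]
    P=[(-.029,.0445,.088),(.029,.0445,.088),(-.029,.0045,.088),(.029,.0045,.088),(-.029,-.0355,.088),(.029,-.0355,.088),(-.032,.097,.094),(.032,.097,.094),(-.032,.082,.094),(.032,.082,.094),(-.032,-.073,.094),(.032,-.073,.094),(-.032,-.097,.094),(.032,-.097,.094),(-.048,.107,.012),(.048,.107,.012),(.048,-.107,.012),(0,-.085,.127)]
    car=fit(v["car"],np.array(zc)/2.4+[220,95],P,[.478,-.353,.11],"car")
    zb=np.array([(35,65),(546,36),(87,562),(544,538)])/3.7+[205,130]
    b=fit(v["bin"],zb,[(-.073,-.068,.059),(-.073,.068,.059),(.073,-.068,.059),(.073,.068,.059)],[.46,.11,0],"bin")
    zm=np.array([(48,122),(195,122),(48,410),(183,410)])/2.4+[235,70]
    fit(v["mid"],zm,[(-.035,.073,.008),(.035,.073,.008),(-.035,-.073,.008),(.035,-.073,.008)],[.44,-.13,0],"vb")
    zs=np.array([(112,555),(115,480),(121.5,200),(123,124)])/2.4+[235,70]
    print("shaft",pix(v["mid"],zs,.04).round(4).tolist())
    zg=np.array([(310,188),(312,302),(313,404),(310,497),(232,300),(376,300)])/3.7+[205,130]
    print("gear",pix(v["bin"],zg,[.0495,.0495,.0495,.0495,.03,.03]).round(4).tolist())
    tz=np.array([(35,55),(183,48),(36,208),(187,200)])/2.6+[120,195]
    fit(cam("top"),tz,[(.073,.068,.059),(.073,-.068,.059),(-.073,.068,.059),(-.073,-.068,.059)],[.46,.11,0],"bin from top")
E
python3 fit.py
```

```text
car [ 0.4755 -0.362   0.1608]
[[0.8, 0.7], [-0.5, -0.1], [0.5, -0.2], [-0.8, -0.4], [0.4, -0.1], [-0.8, -0.5], [0.1, -0.2], [0.3, -0.2], [-0.1, 0.4], [-0.4, 0.5], [-0.2, -1.3], [0.4, 0.3], [0.0, 0.1], [-0.7, 1.3], [-2.6, -1.8], [1.0, -1.7], [1.7, 1.0], [0.2, 4.3]]
bin [0.4649 0.1183 0.0516]
[[0.4, 0.3], [-0.5, 0.5], [0.5, -0.8], [-0.4, -0.5]]
vb [ 0.4454 -0.1095 -0.0164]
[[-0.5, -1.3], [0.3, -0.3], [0.0, 0.6], [0.1, 1.3]]
shaft [[0.4421, -0.2464, 0.04], [0.4435, -0.2053, 0.04], [0.4462, -0.0708, 0.04], [0.4468, -0.0384, 0.04]]
gear [[0.4306, 0.1204, 0.0495], [0.464, 0.1211, 0.0495], [0.4955, 0.1215, 0.0495], [0.5255, 0.1207, 0.0495], [0.4687, 0.0971, 0.03], [0.4689, 0.1413, 0.03]]
bin from top [0.4628 0.1112 0.0408]
[[2.1, 0.3], [-1.6, -0.1], [1.7, -0.2], [-1.9, 0.1]]
```

Run:
```python
from h import *
import pickle
v=pickle.load(open("v.pkl","rb"))
manip.reach([.480,-.369,.25],down(.16+np.pi)); v["car2"]=snap("wrist","w_car2")
manip.reach([.44,-.157,.25],down(np.pi)); v["mid2"]=snap("wrist","w_mid2")
manip.reach([.487,.112,.25],down(.05-np.pi/2)); v["bin2"]=snap("wrist","w_bin2")
pickle.dump(v,open("v.pkl","wb")); print(manip.read_clock())
for k in ["car2","mid2","bin2"]:
    P={"car2":[.4755,-.362,.08],"mid2":[.445,-.12,.04],"bin2":[.465,.118,.05]}[k]
    u=proj(v[k],P)[0].astype(int); print(k,u)
    w=85 if k=="bin2" else 125; x=85 if k=="bin2" else 70
    im=cv2.imread(f"pics/w_{k}.png"); y0=max(0,u[1]-w);x0=u[0]-x; print("off",x0,y0)
    s=3.5 if k=="bin2" else 2.4
    cv2.imwrite(f"pics/z_{k}.png",cv2.resize(im[y0:u[1]+w,x0:u[0]+x],None,fx=s,fy=s,interpolation=cv2.INTER_CUBIC))
```

```text
8.6917
car2 [282 200]
off 212 75
mid2 [275 218]
off 205 93
bin2 [271 206]
off 186 121
```

View pics/z_car2.png

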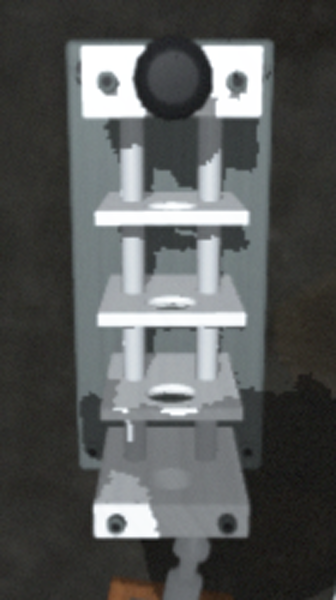

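View pics/z_mid2.png

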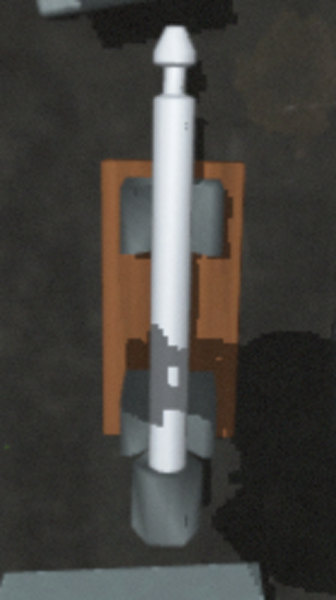

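View pics/z_bin2.png

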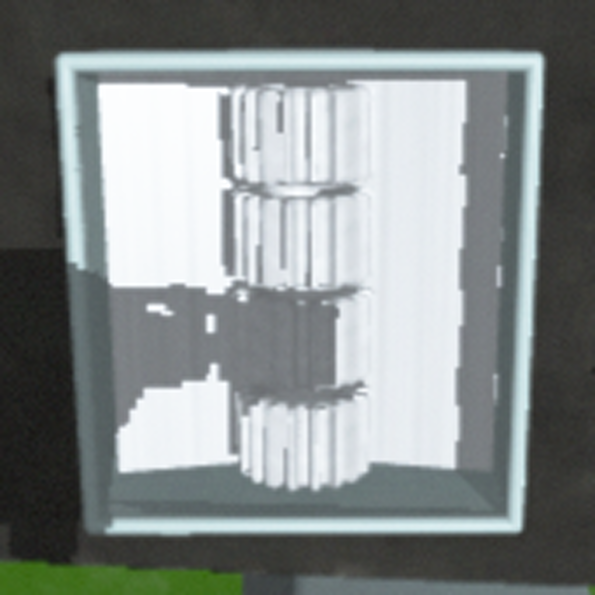

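Run:
```python
from fit import *
zc=[(249,216.5),(95,217),(246,318),(98,319),(241,412),(101,412),(263,44),(82,45),(263,116),(82,116),(248,505),(94,505),(249,537),(94,537),(173,77)]
P=[(-.029,-.0355,.088),(.029,-.0355,.088),(-.029,.0045,.088),(.029,.0045,.088),(-.029,.0445,.088),(.029,.0445,.088),(-.032,-.097,.094),(.032,-.097,.094),(-.032,-.073,.094),(.032,-.073,.094),(-.032,.082,.094),(.032,.082,.094),(-.032,.097,.094),(.032,.097,.094),(0,-.085,.127)]
fit(v["car2"],np.array(zc)/2.4+[212,75],P,[.478,-.353,.16],"car2")
o=np.array([205,93])
fit(v["mid2"],np.array([(101,160),(244,162),(103,434),(233,436)])/2.4+o,[(.035,-.073,.008),(-.035,-.073,.008),(.035,.073,.008),(-.035,.073,.008)],[.44,-.13,0],"vb2")
print(pix(v["mid2"],np.array([(175,27),(175,110),(167.5,450),(167.5,470)])/2.4+o,.04).round(4).tolist())
o=np.array([186,121])
fit(v["bin2"],np.array([(57,55),(545,54),(87,530),(522,530)])/3.5+o,[(.073,.068,.059),(.073,-.068,.059),(-.073,.068,.059),(-.073,-.068,.059)],[.46,.11,0],"bin2")
print(pix(v["bin2"],np.array([(302,85),(302,188),(302,292),(303,397),(304,490),(232,240),(371,240)])/3.5+o,[.0495]*5+[.03,.03]).round(4).tolist())
print(pix(v["car2"],np.array([(173,77)])/2.4+[212,75],.127), pix(v["car"],np.array([(151,531)])/2.4+[220,95],.127))
```

```text
car2 [ 0.4746 -0.3614  0.1609]
[[-0.5, 0.2], [0.3, 0.0], [-0.4, 0.1], [0.1, -0.2], [0.6, 0.4], [-0.3, 0.5], [-0.2, 0.9], [0.1, 0.5], [-1.0, -0.1], [0.8, -0.1], [0.3, -0.9], [0.0, -0.8], [-0.6, -0.8], [0.4, -0.7], [0.3, -0.0]]
vb2 [ 0.4448 -0.1088 -0.0184]
[[-0.4, -0.4], [0.3, -0.2], [-0.3, 0.3], [0.3, 0.4]]
[[0.442, -0.2418, 0.04], [0.442, -0.2072, 0.04], [0.446, -0.0443, 0.04], [0.446, -0.0334, 0.04]]
bin2 [0.4653 0.1172 0.0475]
[[0.7, 0.1], [-0.6, 0.1], [0.4, -0.1], [-0.5, -0.3]]
[[0.5291, 0.1202, 0.0495], [0.4989, 0.119, 0.0495], [0.467, 0.1177, 0.0495], [0.4331, 0.116, 0.0495], [0.4016, 0.1144, 0.0495], [0.4781, 0.1409, 0.03], [0.4801, 0.0966, 0.03]]
[[ 0.48838543 -0.44521259  0.127     ]] [[ 0.48850983 -0.44138849  0.127     ]]
```

```bash
cat >> h.py <<'E'
CAR=np.array([.475,-.3617,.161]); BIN=np.array([.465,.1178,.0495])
def cw(x,y,z,p=CAR):
    c,s=np.cos(p[2]),np.sin(p[2]); return np.array([p[0]+c*x-s*y,p[1]+s*x+c*y,z])
BAY={1:.0645,2:.0245,3:-.0155,4:-.0555}
def pick(gx):
    gy=BIN[1]+BIN[2]*(gx-BIN[0]); q=down(BIN[2]+np.pi/2)
    manip.ungrasp() if manip.read_finger_gap()<.95 else None
    manip.reach([gx,gy,.14],q); manip.move_straight([gx,gy,.029],speed=.12)
    print("down F",np.round(manip.read_ft_force(),1)); manip.close(60); g=manip.read_finger_gap()
    manip.move_straight([gx,gy,.16],speed=.15); print("gap",round(g,3),round(manip.read_finger_gap(),3),"F",np.round(manip.read_ft_force(),1),"t",manip.read_clock())
def over(b,z=.16):
    p=cw(0,BAY[b],z); manip.reach(p,down(CAR[2])); print("gap",round(manip.read_finger_gap(),3),"F",np.round(manip.read_ft_force(),1))
def place(b,dy=0):
    p=cw(0,BAY[b]+dy,.16)
    f0=manip.read_ft_force()[2]
    p[2]=.105; manip.move_straight(p,speed=.12)
    for z in (.095,.088,.081,.077,.0745,.0735):
        p[2]=z; manip.move_straight(p,speed=.05); f=manip.read_ft_force(); print(z,np.round(f,1),end=" ")
        if abs(f[2]-f0)>8: print("contact"); break
    return p
def rel(p):
    manip.ungrasp(); p=p.copy(); p[2]=.16; manip.move_straight(p,speed=.15); print("t",manip.read_clock())
E
python3 - <<'E'
from h import *
pick(.513); over(4); C=snap("wrist","h1")
E
```

```text
down F [0.2 0.1 0.5]
gap 0.501 0.501 F [ 0.6  0.3 -2.2] t 13.9
gap 0.501 F [ 0.3  0.2 -1.8]
```

View pics/h1.png

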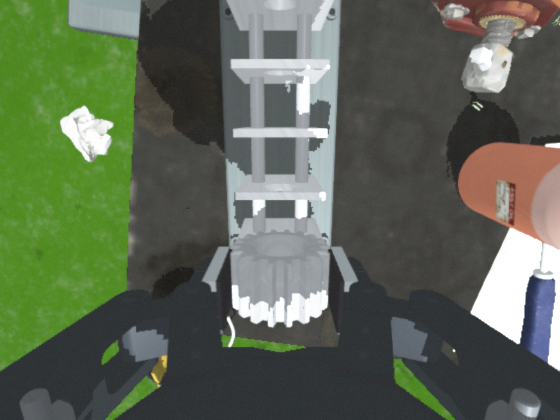

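```bash
python3 - <<'E'
from h import *
C=cam("wrist"); T=tool(); p=T[:3,3]; print(p, cw(0,BAY[4],.16))
zc=p[2]-.002
for dy in (.014,-.014):
  for h in (0,.0225): print(dy,h,proj(C,cw(0,BAY[4]+dy,zc+h)).round(1))
E
python3 -c "
import cv2;im=cv2.imread('pics/h1.png')[215:345,200:360];cv2.imwrite('pics/h1z.png',cv2.resize(im,None,fx=4,fy=4))"
```

```text
[ 0.48465365 -0.41530616  0.1600919 ] [ 0.48389695 -0.41648224  0.16      ]
0.014 0 [[279.3 243.9]]
0.014 0.0225 [[279.2 265.6]]
-0.014 0 [[279.2 299.7]]
-0.014 0.0225 [[279.1 329.3]]
```

View pics/h1z.png

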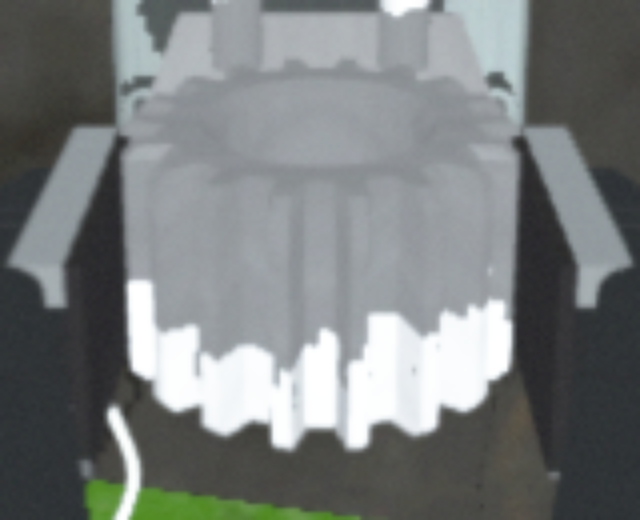

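Run:
```python
from h import *
p=place(4,-.0010); print(manip.read_eef_pos()); rel(p); print("err",manip.read_finger_gap())
C=snap("wrist","p1")
```

```text
0.095 [-0.6  0.4 -3. ] 0.088 [ 0.2 -0.  -2.1] 0.081 [ 0.2  0.5 -2. ] 0.077 [ 0.7 -0.3 -1.9] 0.0745 [ 0.9  0.2 -1.5] 0.0735 [ 1.   0.1 -0.2] [ 0.48429079 -0.41762977  0.07381128]
t 19.4083
err 0.9989468562038543
```

View pics/p1.png

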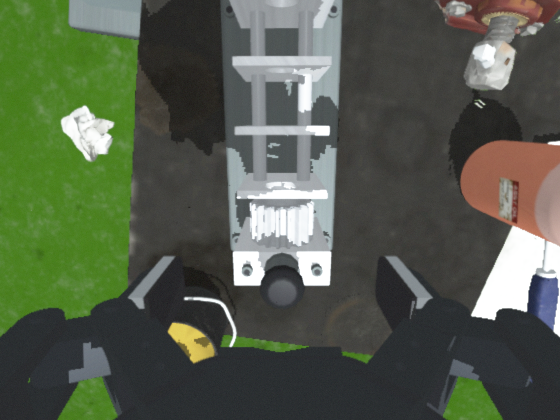

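Run:
```python
from h import *
pick(.4812); over(3); C=snap("wrist","h2"); zc=tool()[2,3]-.002
im=cv2.imread("pics/h2.png")
for dy in (.014,-.014): 
    u=proj(C,cw(0,BAY[3]+dy,zc+.0225))[0]; print(u); cv2.drawMarker(im,tuple(int(round(a)) for a in u),(0,0,255),0,8)
cv2.imwrite("pics/h2z.png",cv2.resize(im[215:345,200:360],None,fx=4,fy=4))
```

```text
down F [-0.4  0.6 -0. ]
gap 0.499 0.499 F [ 0.1  0.4 -1.4] t 23.9667
gap 0.499 F [-0.6 -0.1 -1.6]
[279.66617017 265.63399009]
[279.58799653 329.37003034]
```

View pics/h2z.png

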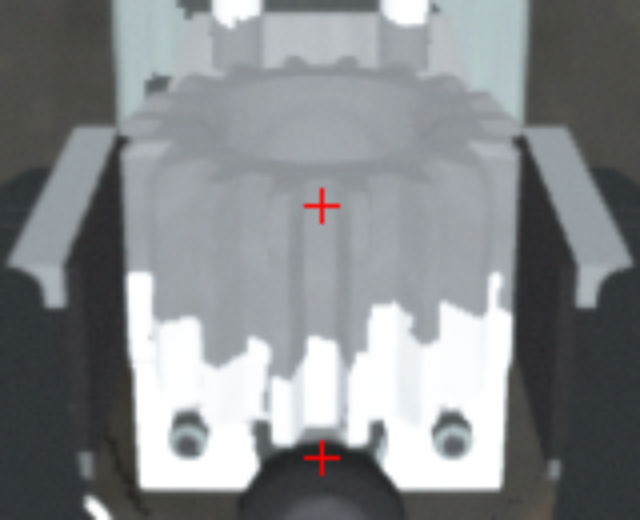

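```bash
cat > g.py <<'E'
from h import *
def chk(b,n):
    manip.hold(.3); C=snap("wrist",n); T=tool(); zc=T[2,3]-.002
    c,s=np.cos(CAR[2]),np.sin(CAR[2]); y=-s*(T[0,3]-CAR[0])+c*(T[1,3]-CAR[1]); x=c*(T[0,3]-CAR[0])+s*(T[1,3]-CAR[1]); print("tcp in car",x,y)
    im=cv2.imread(f"pics/{n}.png")
    for dy in (.014,-.014):
        u=proj(C,cw(0,y+dy,zc+.0225))[0]; print(u); cv2.drawMarker(im,tuple(int(round(a)) for a in u),(0,0,255),0,8)
    cv2.imwrite(f"pics/{n}z.png",cv2.resize(im[215:345,200:360],None,fx=4,fy=4))
E
python3 - <<'E'
from g import *
p=place(3,-.0010); rel(p); C=snap("wrist","p2")
pick(.448); over(2); chk(2,"h3")
E
```

```text
0.095 [ 0.5 -0.7 -2.1] 0.088 [ 0.7 -0.4 -2. ] 0.081 [-0.3 -0.5 -1.4] 0.077 [-0.4  0.8 -1.8] 0.0745 [-0.4 -0.5 -1.9] 0.0735 [ 0.4 -0.8 -0.9] t 29.3333
down F [ 0.1 -0.5  0.3]
gap 0.501 0.5 F [-0.9 -0.2 -1.8] t 33.75
gap 0.5 F [ 0.3  0.6 -2.2]
tcp in car 0.00034085115347866476 0.024883617485299304
[280.4808064  263.44045375]
[280.40213727 327.38976885]
```

View pics/h3z.png

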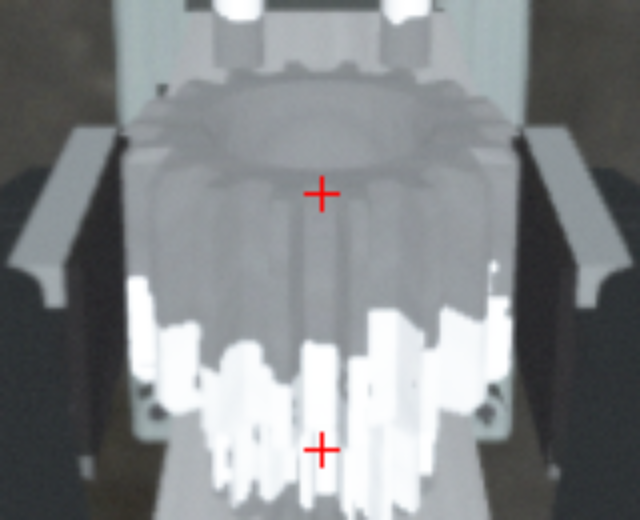

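View pics/p2.png

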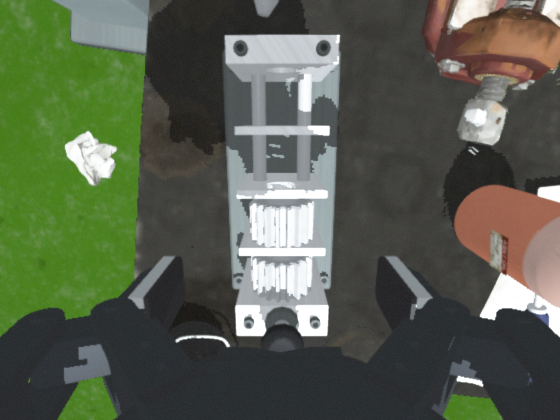

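Run:
```python
from g import *
p=place(2,-.0006); rel(p); C=snap("wrist","p3")
pick(.4165); over(1); chk(1,"h4")
```

```text
0.095 [-0.4 -0.5 -2.3] 0.088 [ 0.2  0.1 -1.6] 0.081 [-0.1  0.8 -2.3] 0.077 [-0.2  0.2 -2.4] 0.0745 [-1.   0.2 -2.3] 0.0735 [ 0.2 -0.6 -0.5] t 39.2833
down F [-0.1 -0.3  0.4]
gap 0.497 0.498 F [ 0.4  0.1 -2.5] t 43.575
gap 0.496 F [-0.1 -0.4 -1. ]
tcp in car 0.00032625593821840673 0.06493834961549558
[280.53010021 263.44837976]
[280.4390674  327.38981084]
```

View pics/h4z.png

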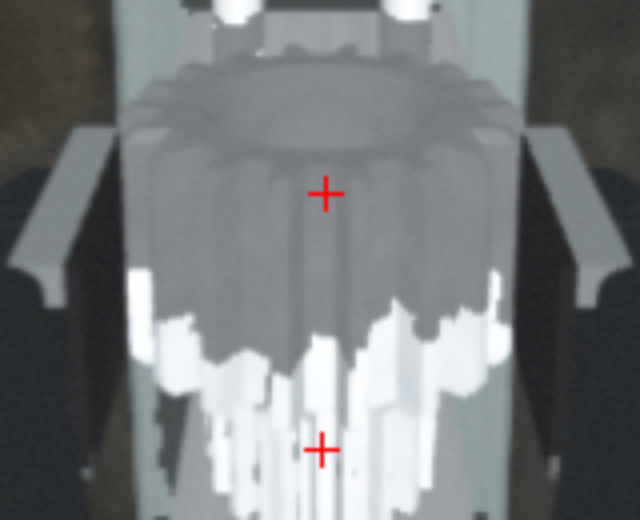

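Run:
```python
from g import *
import pickle
p=place(1,-.0022); rel(p); 
manip.reach([.476,-.337,.25],down(.161)); v={"car3":snap("wrist","w_car3")}
manip.reach([.44,-.103,.25],down(0)); v["mid3"]=snap("wrist","w_mid3"); manip.reach([.44,-.157,.25],down(np.pi)); v["mid4"]=snap("wrist","w_mid4"); print(manip.read_clock())
pickle.dump(v,open("v3.pkl","wb"))
def z(f,x0,x1,y0,y1,s,o):
    im=cv2.imread(f"pics/{f}.png")[y0:y1,x0:x1]; cv2.imwrite(f"pics/{o}.png",cv2.resize(im,None,fx=s,fy=s,interpolation=cv2.INTER_CUBIC))
z("w_car3",220,350,95,340,2.4,"z_car3")
z("w_mid3",235,345,70,320,2.4,"z_mid3"); z("w_mid4",205,345,93,343,2.4,"z_mid4")
```

```text
0.095 [ 0.5  1.  -2.2] 0.088 [-0.3 -0.1 -2.3] 0.081 [-0.2 -0.5 -1.2] 0.077 [ 0.1  0.5 -2.1] 0.0745 [ 0.2 -0.6 -0.9] 0.0735 [ 0.3 -0.8 -0.9] t 48.975
53.1083
```

View pics/z_car3.png

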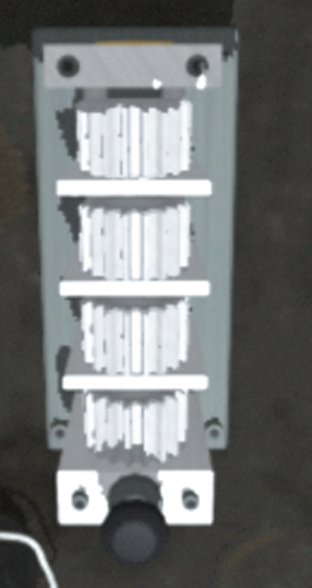

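View pics/z_mid3.png

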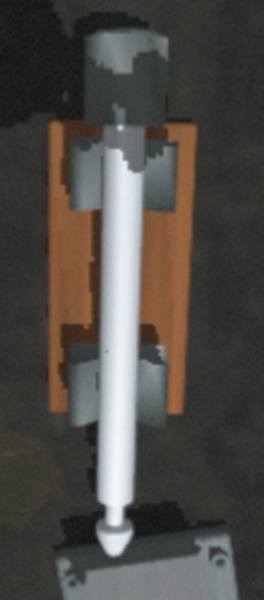

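View pics/z_mid4.png

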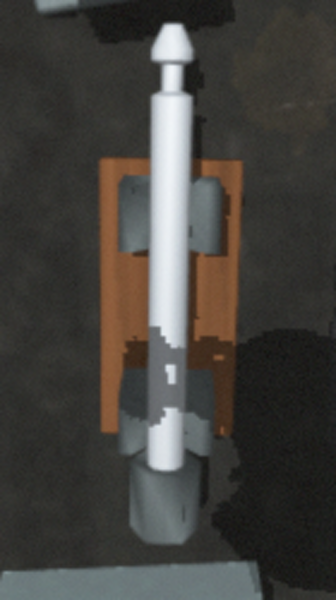

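```bash
cat >> h.py <<'E'
VB=np.array([.4451,-.1092,-.0174])
def st(): print("gap %.3f"%manip.read_finger_gap(),"F",np.round(manip.read_ft_force(),1),"M",np.round(manip.read_moment(),2),"p",np.round(manip.read_eef_pos(),4),"t",manip.read_clock())
E
python3 - <<'E'
from h import *
p=cw(0,.0145,.16,VB); q=down(VB[2])
manip.reach(p,q); p[2]=.032; manip.move_straight(p,speed=.12); st()
manip.close(90); st()
p[2]=.064; manip.move_straight(p,speed=.06); st()
C=snap("wrist","s1")
E
```

```text
gap 0.997 F [0.5 0.4 0.2] M [-0.02 -0.01  0.03] p [ 0.4458 -0.0949  0.0325] t 56.8583
gap 0.179 F [2.5 0.6 5.6] M [ 0.23 -0.3  -0.01] p [ 0.4461 -0.0948  0.0324] t 57.5083
gap 0.177 F [-0.3 -0.1 -4.6] M [ 0.07  0.04 -0.03] p [ 0.4452 -0.0947  0.0641] t 58.1917
```

View pics/s1.png

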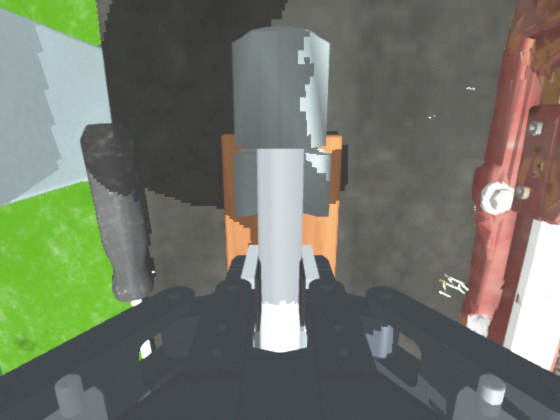

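Run:
```python
from h import *
C=cam("wrist"); 
print(pix(C,[(281,148),(281,148),(281,145)],[.087,.0895,.081]))
print(pix(C,[(280.5,200),(281,330),(281,90)],[.081,.081,.088]))
print(tool()[:3,3])
```

```text
[[ 0.44585935 -0.03767975  0.087     ]
 [ 0.44585515 -0.03748935  0.0895    ]
 [ 0.44588734 -0.0370911   0.081     ]]
[[ 0.44536175 -0.05703667  0.081     ]
 [ 0.44460113 -0.11250358  0.081     ]
 [ 0.44617132 -0.01933125  0.088     ]]
[ 0.44510217 -0.09462486  0.06383996]
```

Run:
```python
from h import *
G=.0573
manip.move_straight(cw(0,.097+.015+.204-G,.064),rot=down(CAR[2]),speed=.05); manip.hold(.4); st(); print(cw(0,.097+.015+.204-G,.064))
snap("wrist","s2"); im=manip.snapshot("top"); cv2.imwrite("pics/s2t.png",cv2.resize(im[200:290,180:420,::-1],None,fx=3.2,fy=3.2,interpolation=cv2.INTER_CUBIC))
im=manip.snapshot("scene"); cv2.imwrite("pics/s2s.png",im[:,:,::-1])
```

```text
gap 0.182 F [ 0.1 -0.1 -4.4] M [-0.03  0.01  0.03] p [ 0.4336 -0.1062  0.064 ] t 59.125
[ 0.433529   -0.10634565  0.064     ]
```

View pics/s2t.png

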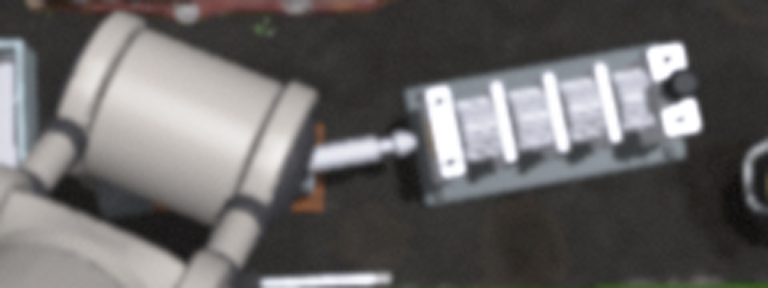

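View pics/s2s.png

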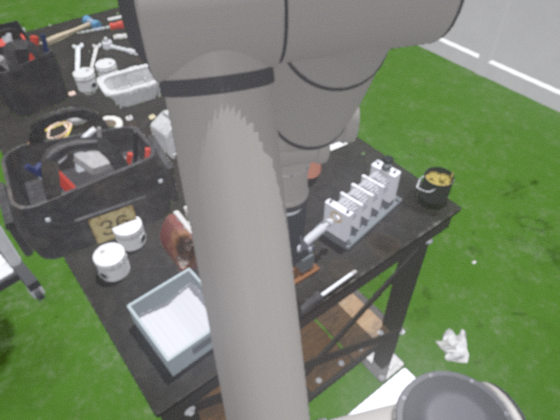

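View pics/s2.png

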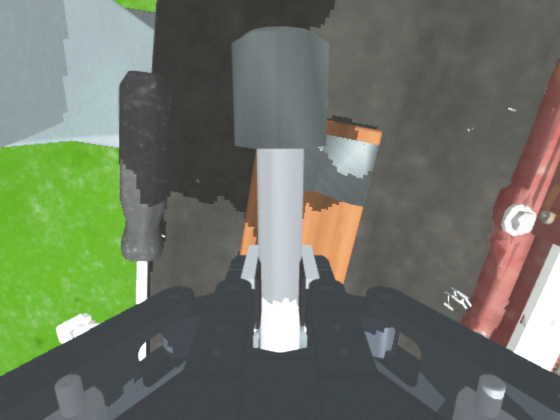

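```bash
cat >> h.py <<'E'
def insert(y0,y1,z,x=0,step=.008,lim=12,sp=.04,yaw=None,slope=0):
    """push along carrier -y from y0 to y1; stop if axial reaction > lim"""
    c,s=np.cos(CAR[2]),np.sin(CAR[2]); y=y0
    while y>y1+1e-6:
        y=max(y1,y-step); manip.move_straight(cw(x,y,z),rot=yaw,speed=sp)
        f=np.array(manip.read_ft_force()); fx=c*f[0]+s*f[1]; fy=-s*f[0]+c*f[1]
        print("y %.4f fx %.1f fy %.1f fz %.1f M %s gap %.3f"%(y,fx,fy,f[2],np.round(manip.read_moment(),2),manip.read_finger_gap()))
        if abs(fy)>lim or abs(fx)>20 or abs(f[2]+4)>20: print("STOP"); break
    return y
E
python3 - <<'E'
from h import *
p=cw(0,.2587,.062); manip.move_straight(p,speed=.03)
insert(.2587,.2587-.05,.062)
E
```

```text
y 0.2507 fx -0.1 fy -1.6 fz -4.6 M [-0.    0.01 -0.01] gap 0.181
y 0.2427 fx -0.2 fy -0.4 fz -4.0 M [-0.    0.01  0.01] gap 0.179
y 0.2347 fx -0.9 fy -0.2 fz -4.5 M [ 0.03  0.   -0.01] gap 0.180
y 0.2267 fx -0.1 fy -0.6 fz -4.3 M [ 0.   -0.01 -0.03] gap 0.178
y 0.2187 fx 0.1 fy -1.0 fz -5.0 M [ 0.05 -0.03 -0.08] gap 0.181
y 0.2107 fx 0.6 fy 0.6 fz -4.7 M [ 0.02 -0.03 -0.02] gap 0.182
y 0.2087 fx 1.1 fy 0.3 fz -3.7 M [-0.    0.05  0.02] gap 0.180
```

Run:
```python
from h import *
y=insert(.2087,.116,.062); st()
im=manip.snapshot("top"); cv2.imwrite("pics/s3t.png",cv2.resize(im[200:290,180:420,::-1],None,fx=3.2,fy=3.2,interpolation=cv2.INTER_CUBIC)); snap("wrist","s3")
```

```text
y 0.2007 fx 0.7 fy 0.5 fz -5.3 M [ 0.03 -0.06  0.05] gap 0.180
y 0.1927 fx -0.1 fy -0.2 fz -4.4 M [-0.    0.03  0.  ] gap 0.183
y 0.1847 fx -0.5 fy 0.4 fz -4.2 M [-0.01 -0.02 -0.01] gap 0.184
y 0.1767 fx 0.8 fy -0.3 fz -5.0 M [ 0.04 -0.04 -0.01] gap 0.179
y 0.1687 fx 0.0 fy 0.2 fz -4.5 M [ 0.03 -0.02 -0.01] gap 0.181
y 0.1607 fx 0.0 fy -0.1 fz -4.2 M [-0.06  0.02  0.02] gap 0.174
y 0.1527 fx -1.1 fy 0.4 fz -4.7 M [-0.01  0.02 -0.04] gap 0.179
y 0.1447 fx 0.1 fy -0.4 fz -4.6 M [0.01 0.01 0.02] gap 0.176
y 0.1367 fx 0.2 fy -0.1 fz -4.8 M [-0.05  0.02 -0.02] gap 0.181
y 0.1287 fx -0.3 fy 1.1 fz -4.7 M [-0.03  0.03  0.01] gap 0.179
y 0.1207 fx -0.3 fy -0.1 fz -4.2 M [-0.    0.01 -0.06] gap 0.179
y 0.1160 fx 0.3 fy 0.1 fz -5.1 M [ 0.06 -0.    0.05] gap 0.181
gap 0.181 F [ 0.3  0.1 -5.1] M [ 0.06 -0.    0.05] p [ 0.4565 -0.2474  0.062 ] t 65.9917
```

View pics/s3.png

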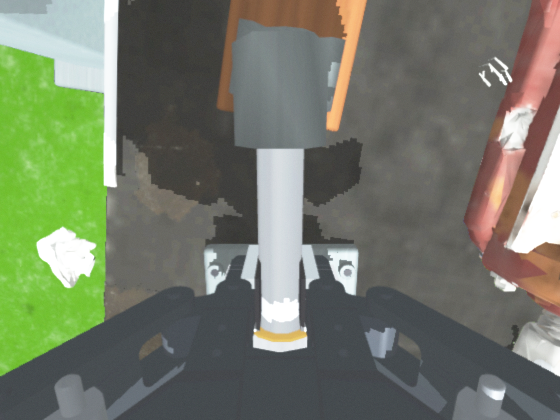

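Run:
```python
from h import *
manip.move_straight(cw(0,.116,.0605),speed=.03); manip.hold(.2); st()
manip.ungrasp(); manip.move_straight(cw(0,.116,.125),speed=.2); manip.move_straight(cw(0,.2,.125),speed=.2); manip.hold(.3); st()
snap("wrist","s4")
```

```text
gap 0.178 F [-0.4  1.   0.6] M [0.08 0.02 0.02] p [ 0.4566 -0.2472  0.0607] t 66.5417
gap 1.002 F [ 0.1  0.2 -0.2] M [0.01 0.   0.04] p [ 0.443  -0.1651  0.1249] t 68.5667
```

View pics/s4.png

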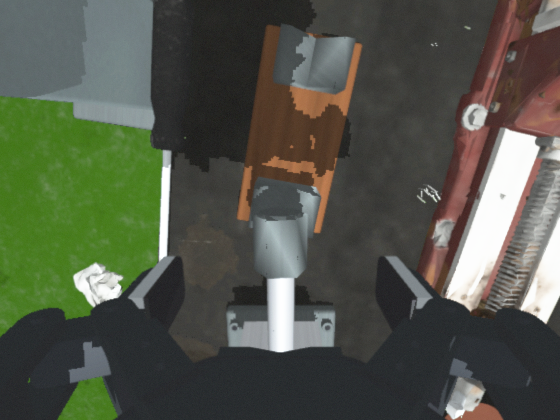

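```bash
python3 - <<'E'
from h import *
C=cam("wrist"); P=pix(C,[(283,275),(280,220),(281,340)],[.082,.08,.078]); print(P)
c,s=np.cos(CAR[2]),np.sin(CAR[2])
for p in P: d=p[:2]-CAR[:2]; print("car x,y",c*d[0]+s*d[1],-s*d[0]+c*d[1])
print("expected",proj(C,cw(0,.116+.0573,.0825)),proj(C,cw(0,.116+.0573+.036,.0825)))
E
python3 -c "
import cv2;im=cv2.imread('pics/s4.png')[160:350,210:360];cv2.imwrite('pics/s4z.png',cv2.resize(im,None,fx=3,fy=3))"
```

```text
[[ 0.44782131 -0.1873253   0.082     ]
 [ 0.44067721 -0.15423405  0.08      ]
 [ 0.45444167 -0.23563291  0.078     ]]
car x,y 0.0011259952409708174 0.1764764807285714
car x,y -0.0006210084026995119 0.21028501531003022
car x,y -8.322701595159937e-05 0.12773233397359784
expected [[281.12387581 280.20070171]] [[281.0942241  222.94194562]]
```

View pics/s4z.png

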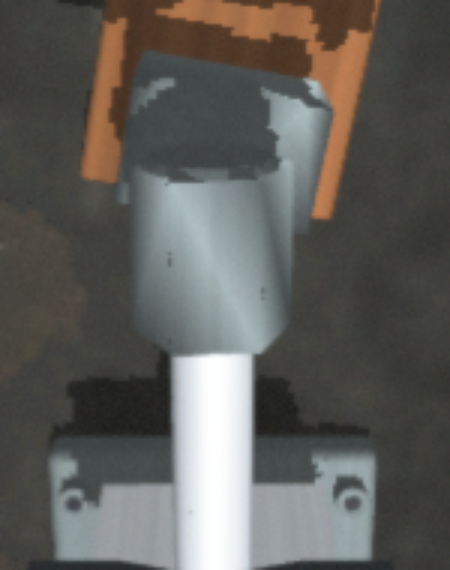

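Run:
```python
from h import *
y=.1915
manip.move_straight(cw(0,y,.125),speed=.1); manip.move_straight(cw(0,y,.060),speed=.1); manip.hold(.2); st()
manip.close(90); manip.hold(.2); st()
manip.move_straight(cw(0,y,.062),speed=.02); manip.hold(.2); st()
snap("wrist","s5")
```

```text
gap 1.001 F [-0.7 -0.8 -0.2] M [-0.02  0.01  0.03] p [ 0.4446 -0.1729  0.0606] t 69.8667
gap 0.363 F [-0.4  1.5  5.5] M [0.04 0.01 0.06] p [ 0.4445 -0.1727  0.0602] t 70.625
gap 0.362 F [ 0.3  0.1 -1.9] M [ 0.15 -0.02  0.02] p [ 0.4441 -0.1726  0.0617] t 71.075
```

View pics/s5.png

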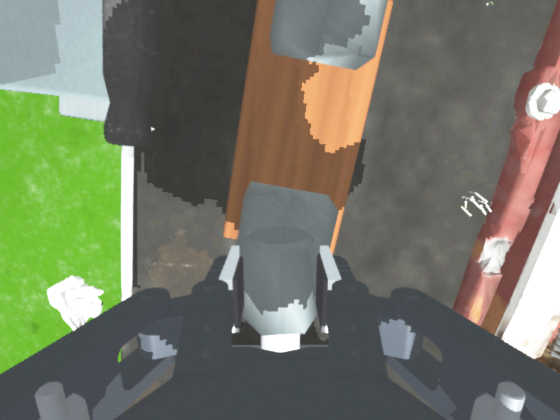

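Run:
```python
from h import *
manip.move_straight(cw(0,.1915,.063),speed=.02)
insert(.1915,.122,.063,lim=12,step=.006)
st()
```

```text
y 0.1855 fx 0.9 fy -0.2 fz -2.6 M [ 0.12 -0.    0.07] gap 0.363
y 0.1795 fx -0.3 fy -0.8 fz -3.4 M [0.11 0.05 0.01] gap 0.367
y 0.1735 fx -0.5 fy -1.4 fz -2.5 M [ 0.03 -0.04 -0.02] gap 0.365
y 0.1675 fx -0.2 fy -1.5 fz -3.0 M [-0.01  0.   -0.  ] gap 0.365
y 0.1615 fx -1.4 fy -2.2 fz -1.4 M [-0.09 -0.11  0.05] gap 0.363
y 0.1555 fx 3.7 fy 0.4 fz -7.7 M [-0.55 -0.78  0.42] gap 0.333
y 0.1495 fx 4.6 fy 5.6 fz -7.2 M [ 1.23 -0.59  0.34] gap 0.338
y 0.1435 fx 4.9 fy 1.3 fz -13.5 M [-0.7  -0.88  0.43] gap 0.337
y 0.1375 fx 6.3 fy 5.5 fz -15.8 M [ 0.44 -0.88  0.44] gap 0.338
y 0.1315 fx 7.1 fy 12.9 fz -15.0 M [ 1.15 -1.01  0.48] gap 0.338
STOP
gap 0.338 F [  5.   13.9 -15. ] M [ 1.15 -1.01  0.48] p [ 0.453  -0.2288  0.0616] t 74.375
```

Run:
```python
from h import *
snap("wrist","s6"); st()
im=manip.snapshot("top"); cv2.imwrite("pics/s6t.png",cv2.resize(im[200:290,240:420,::-1],None,fx=4,fy=4,interpolation=cv2.INTER_CUBIC)); im=manip.snapshot("scene"); cv2.imwrite("pics/s6s.png",cv2.resize(im[100:300,250:480,::-1],None,fx=3,fy=3,interpolation=cv2.INTER_CUBIC))
```

```text
gap 0.338 F [  6.5  12.8 -15. ] M [ 1.18 -1.06  0.46] p [ 0.453  -0.2288  0.0616] t 74.425
```

View pics/s6.png

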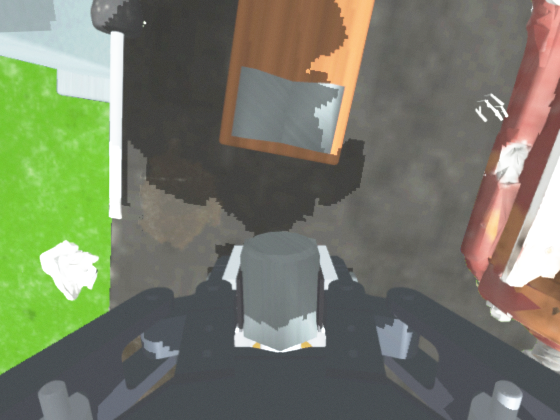

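View pics/s6s.png

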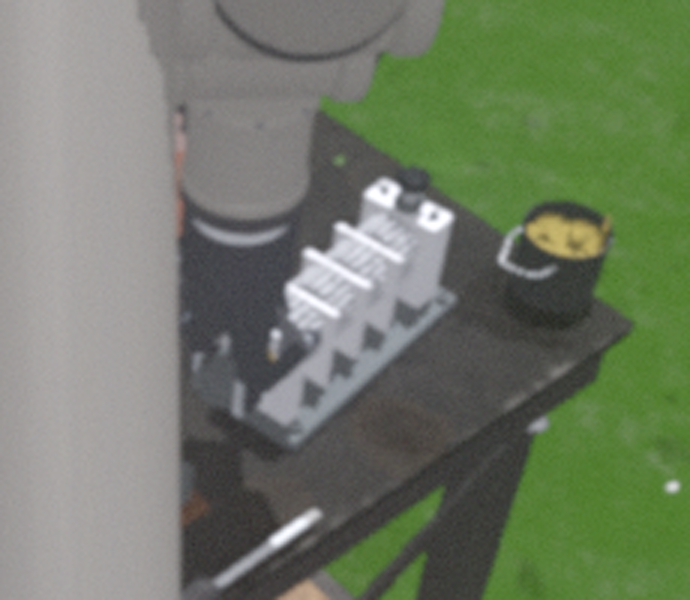

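View pics/s6t.png

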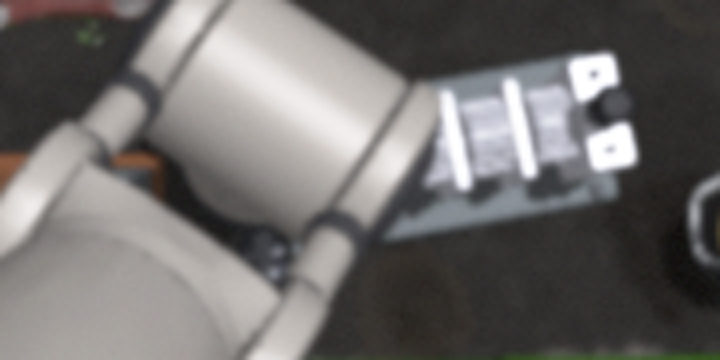

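```bash
python3 - <<'E'
from h import *
manip.move_straight(cw(-.0,.1315,.0615),speed=.02); st()
manip.ungrasp(); st(); manip.move_straight(cw(0,.1315,.13),speed=.2); manip.move_straight(cw(0,.185,.13),speed=.2); manip.hold(.2); C=snap("wrist","s7"); st()
for y,z in ((.1135,.0845),(.1495,.0845),(.1135,.0685)): print(proj(C,cw(0,y,z)))
E
python3 -c "
import cv2;im=cv2.imread('pics/s7.png')[160:350,210:360];cv2.imwrite('pics/s7z.png',cv2.resize(im,None,fx=3,fy=3))"
```

```text
gap 0.334 F [ 2.8  5.5 -7.1] M [ 0.39 -0.51  0.34] p [ 0.4537 -0.2308  0.0615] t 74.775
gap 1.001 F [ 0.  -0.4  0.2] M [0.01 0.   0.03] p [ 0.4539 -0.2321  0.0616] t 75.3667
gap 1.000 F [ 0.2 -0.9  0.2] M [-0.01 -0.02  0.03] p [ 0.4454 -0.1797  0.1297] t 76.525
[[281.06170007 340.76324033]]
[[281.04837197 291.03661763]]
[[280.98699982 325.75601266]]
```

View pics/s7z.png

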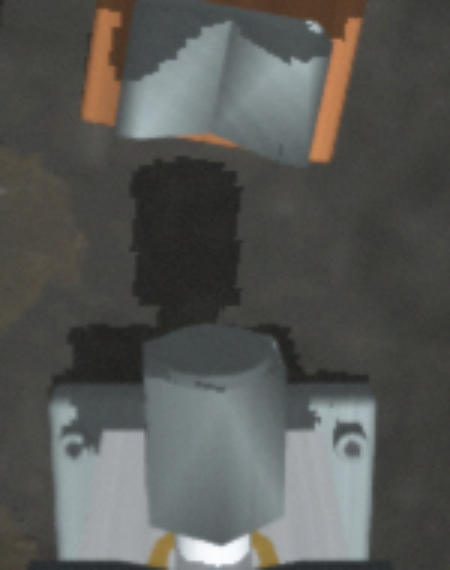

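Run:
```python
from h import *
manip.close(30); manip.move_straight(cw(0,.185,.066),speed=.12); st()
y=insert(.185,.1665,.066,lim=8,step=.006)
y=insert(y,.1475,.066,lim=12,step=.003)
st(); C=snap("wrist","s8")
```

```text
gap -0.000 F [ 0.1 -0.6  0.4] M [-0.05 -0.01  0.02] p [ 0.4457 -0.1793  0.0664] t 77.975
y 0.1790 fx -0.2 fy 0.8 fz 0.1 M [ 0.03  0.01 -0.02] gap -0.004
y 0.1730 fx 0.1 fy -0.0 fz -0.7 M [-0.05 -0.01  0.04] gap -0.002
y 0.1670 fx 0.1 fy -0.1 fz -0.0 M [-0.02 -0.01  0.  ] gap 0.002
y 0.1665 fx -0.2 fy 0.2 fz -1.0 M [0.04 0.   0.01] gap 0.001
y 0.1635 fx -0.3 fy 0.4 fz 0.7 M [-0.03 -0.01  0.02] gap 0.000
y 0.1605 fx -0.0 fy 0.9 fz 0.3 M [ 0.03  0.03 -0.01] gap -0.001
y 0.1575 fx 0.0 fy 1.6 fz 0.3 M [0.38 0.15 0.03] gap 0.003
y 0.1545 fx -0.5 fy 1.5 fz 0.3 M [ 0.32  0.14 -0.03] gap 0.003
y 0.1515 fx -0.5 fy 2.0 fz -1.0 M [ 0.22  0.03 -0.02] gap -0.001
y 0.1485 fx -0.1 fy 1.1 fz -0.9 M [0.17 0.09 0.01] gap 0.001
y 0.1475 fx 0.3 fy 1.4 fz -0.5 M [0.31 0.09 0.04] gap -0.002
gap -0.002 F [ 0.1  1.4 -0.5] M [0.31 0.09 0.04] p [ 0.4513 -0.2161  0.066 ] t 80.875
```

View pics/s8.png

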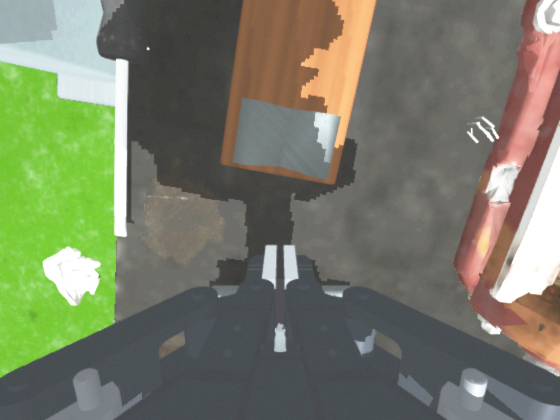

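Sliding freely with ~1.5 N; continue until it seats.

Run:
```python
from h import *
y=insert(.1475,.132,.066,lim=14,step=.002,sp=.03)
st()
```

```text
y 0.1455 fx -1.6 fy 0.8 fz -1.0 M [0.29 0.05 0.03] gap -0.004
y 0.1435 fx 0.6 fy 6.9 fz 1.7 M [0.89 0.08 0.01] gap -0.003
y 0.1415 fx 2.4 fy 14.5 fz 6.3 M [2.12 0.03 0.05] gap -0.003
STOP
gap -0.003 F [ 0.  14.7  6.3] M [2.12 0.03 0.05] p [ 0.4516 -0.2194  0.0659] t 81.675
```

Run:
```python
from h import *
manip.move_straight(cw(0,.165,.066),speed=.1); manip.move_straight(cw(0,.165,.17),speed=.2)
manip.reach(cw(0,-.02,.24),down(CAR[2])); manip.hold(.2); C=snap("wrist","s9"); st()
for n,P in (("headfront top",cw(0,.097,.085)),("rear",cw(0,.133,.085)),("nose",cw(0,-.107,.07)),("pl",cw(0,-.085,.127))): print(n,proj(C,P))
```

```text
gap -0.003 F [ 0.3 -0.6 -0.4] M [-0.02  0.    0.05] p [ 0.4784 -0.3801  0.2398] t 83.7833
headfront top [[280.42387493  60.46761984]]
rear [[280.48711243  12.72052304]]
nose [[280.11529555 276.90376352]]
pl [[280.15280468 284.46467041]]
```

View pics/s9.png

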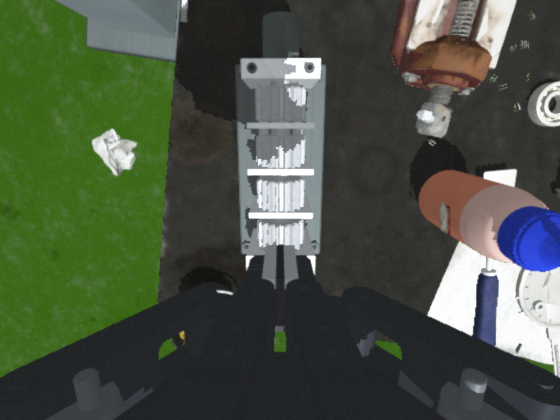

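Run:
```python
from h import *
q=cw(0,-.0845,.16); manip.move_straight(q,speed=.15); manip.hold(.2); st()
z=.16
while z>.119:
    z-=.003 if z>.142 else .0015
    q[2]=z; manip.move_straight(q,speed=.04); f=manip.read_ft_force()
    if z<.142: print("%.4f %.4f"%(z,manip.read_eef_pos()[2]),np.round(f,1))
    if f[2]>25: break
```

```text
gap -0.001 F [0.1 0.2 0.6] M [-0.08 -0.02  0.02] p [ 0.4889 -0.4449  0.1612] t 84.8167
0.1405 0.1404 [ 0.4 -0.6 -0.1]
0.1390 0.1389 [-1.2 -0.2 -0.1]
0.1375 0.1374 [ 1.1  0.4 -0. ]
0.1360 0.1362 [0.9 0.5 0.8]
0.1345 0.1348 [-0.3  1.1  4.1]
0.1330 0.1332 [0.8 0.2 5.2]
0.1315 0.1316 [0.4 0.5 4.2]
0.1300 0.1301 [ 0.8 -0.1  4.4]
0.1285 0.1286 [0.7 0.1 3.8]
0.1270 0.1275 [-0.7  0.5  7.6]
0.1255 0.1275 [-1.8  3.4 13.7]
0.1240 0.1274 [-3.4  4.9 21.8]
0.1225 0.1273 [-6.2  7.3 28.2]
```

Run:
```python
from h import *
q=cw(0,-.0845,.20); manip.move_straight(q,speed=.15)
manip.reach(cw(0,-.01,.25),down(CAR[2]+np.pi)); manip.hold(.2); C=snap("wrist","e1"); st()
for n,P in (("front",cw(0,.097,.085)),("rear",cw(0,.133,.085)),("nose",cw(0,-.107,.07)),("pl down",cw(0,-.085,.117)),("pl up",cw(0,-.085,.127))): print(n,proj(C,P).round(1))
manip.reach(cw(0,.07,.25),down(CAR[2])); manip.hold(.2); C=snap("wrist","e2")
for n,P in (("front",cw(0,.097,.085)),("rear",cw(0,.133,.085)),("pl down",cw(0,-.085,.117)),("pl up",cw(0,-.085,.127))): print(n,proj(C,P).round(1))
for n in("e1","e2"): 
    im=cv2.imread(f"pics/{n}.png"); cv2.imwrite(f"pics/{n}z.png",cv2.resize(im[:300,190:370],None,fx=2,fy=2,interpolation=cv2.INTER_CUBIC))
```

```text
gap 0.002 F [ 0.4 -0.2 -0.5] M [ 0.08 -0.01 -0.  ] p [ 0.4766 -0.3716  0.25  ] t 93.1833
front [[279.  295.1]]
rear [[279.1 325.2]]
nose [[278.8  87.2]]
pl down [[278.7 110.1]]
pl up [[278.7 109.6]]
front [[280.6 165.2]]
rear [[280.6 125.1]]
pl down [[280.7 355.2]]
pl up [[280.7 362.4]]
```

View pics/e1z.png

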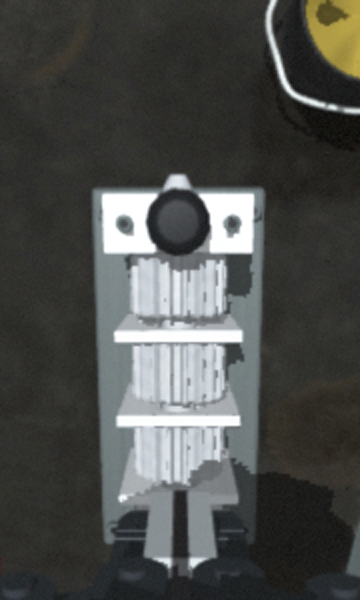

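View pics/e2z.png

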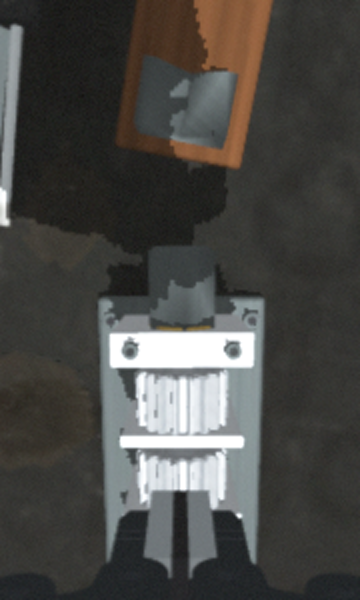

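Run:
```python
from h import *
im=manip.snapshot("scene"); cv2.imwrite("pics/e3.png",im[:,:,::-1]); st()
print(manip.close_job())
```

```text
gap 0.003 F [-0.4  0.3 -0.9] M [-0.   -0.01  0.03] p [ 0.4638 -0.2926  0.25  ] t 96.0667
the job is handed in; nothing more can be done
None
```

View pics/e3.png

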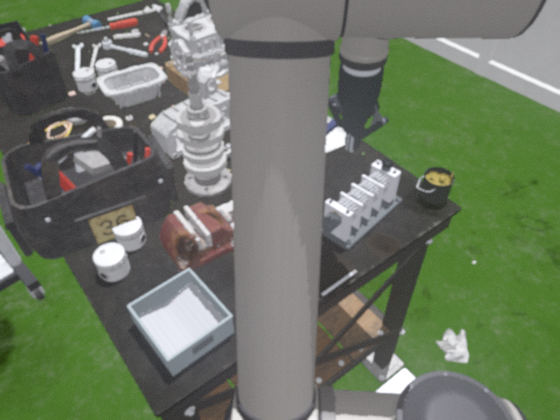

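I placed all four gears, one to a bay, pushed the shaft home through them and pressed the lock plunger to its stop. I handed the job in at 96 s; it gave no verdict.

**Shaft:** Threading went freely at first. Partway through the push by the head, the grip gap changed, probably from the grip slackening or the hexagonal head turning. The reaction rose to about 13 N, so I let go and finished by pushing with the shut fingers on the back of the head. It then slid at about 1.5 N until it seated firmly at 14.5 N.

**Last checks:**
- **Nose:** it stands out at the far end within about 1 pixel of where it should when home.
- **Head:** by the arm's position at seating, the front face is on the pedestal face. The last picture puts it about 1 mm off, which is within calibration error and inside the 3.5 mm allowed, so I did not push again.
- **Plunger:** it moved about 9 to 10 mm at 4 to 5 N, then stopped hard at 28 N, with the fingertips at about the expected height for fully down.
- **Gears:** the pictures show all four lying in their bays and the bin empty.
- **Robot and bottle:** the arm ended clear of everything. The bottle was behind the arm in the last picture, but it stood untouched in the wrist picture taken just before I pressed the plunger.

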